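Show a glazed tile to the documentation camera from three sides

TASK

Draw the white tile with the coloured marks up out of its rack slot and show it to the camera: first the red mark, then the yellow mark on its narrow edge, then the blue mark, each mark held still for a second at the camera's focus point, facing squarely into the lens with the tile upright. Then put the tile back in the slot it came from, the same way round, lowering it fully home before letting go, and leave everything else where it is.

Things in the scene. Friction and masses are not known exactly. Their poses are not given: they have to be found in the camera images.
- tile: white glazed tile with blue border lines, standing in one of the rack's slots: 100 mm along its x, 10 mm thick along y, 130 mm tall along z, about 0.28 kg. Origin: centre of its underside. Red round sticker (34 mm) on its +y face, blue one on its -y face, yellow strip on its +x narrow edge (away from the robot at the start); -x edge bare. Can be gripped across its thickness at the top edge
- red_mark (a point): centre of the red sticker, on the tile's +y face, 65 mm above its underside (tile frame: 0, 5, 65 mm); axes as the tile
- blue_mark (a point): centre of the blue sticker, on the tile's -y face (tile frame: 0, -5, 65 mm); axes as the tile
- yellow_mark (a point): centre of the yellow strip, on the tile's +x narrow edge (tile frame: 50, 0, 65 mm); axes as the tile
- rack: fixed wooden rack, base 136 x 226 x 12 mm, origin: centre of its underside. Three slots run along its x, at y = -70, 0, 70 mm, one tile in each, axes parallel to the rack's. Slot floor 12 mm above the table; walls 16 mm apart, flaring above 52 mm to a 29 mm mouth at 66 mm; low end stops leave 112 mm along the slot. Tile tops are 142 mm above the table
- stand: fixed camera stand: grey base plate 310 x 130 x 10 mm with a black cross, steel column, black camera with white ring light; its lens looks along the stand's -x, roughly towards the robot. Origin: on the table at the cross, straight below the focus point. Camera and column are up to 255 mm high and begin 130 mm beyond the focus point along +x
- focus (a point): the camera's focus point, in the air 210 mm above the table (the height of the lens centre), straight above the black cross, 130 mm in front of the lens; axes as the stand (+x points to the lens)
- lens (a point): centre of the lens's front face, 130 mm from the focus point along the stand's +x, 210 mm above the table
- green_tile: bystander: plain green tile of the same size in another slot; leave it in place
- clay_tile: bystander: plain terracotta tile of the same size in another slot; leave it in place
- dish: bystander: low round clear glass dish, 90 mm across, 16 mm high
- dish2: bystander: low round greenish glass dish, 90 mm across, 16 mm high
- pot: bystander: red pen pot, 76 mm across, 100 mm high, pens to 150 mm
- bottle: bystander: amber bottle, 60 mm across, 150 mm high
- brush: bystander: brush lying flat, 170 mm long
- sherd_tray: bystander: white tray of sherds, 140 x 200 x 30 mm
Mind the look-alikes: they are no part of the job. Leave any purple look-alike of the tile alone.

How it is judged (in metres and radians):
On the way, in this order (a step that is already met when the one before it is completed fails the run):
1. the red mark is held still at the focus point (within 25 mm), facing the lens squarely (within 0.22 rad), tile upright (within 0.25 rad) (distance between red_mark and focus below 0.025 m and angle between the y axis of tile and the x axis of stand, either way round below 0.22 rad and y of lens in the frame of tile above 0.08 m and angle between tile's own z axis and vertical below 0.25 rad and linear speed of tile below 0.04 m/s), for 0.5 s.
2. the yellow mark is held still at the focus point (within 25 mm), facing the lens squarely (within 0.22 rad), tile upright (within 0.25 rad) (distance between yellow_mark and focus below 0.025 m and angle between the x axis of tile and the x axis of stand, either way round below 0.22 rad and x of lens in the frame of tile above 0.08 m and angle between tile's own z axis and vertical below 0.25 rad and linear speed of tile below 0.04 m/s), for 0.5 s.
3. the blue mark is held still at the focus point (within 25 mm), facing the lens squarely (within 0.22 rad), tile upright (within 0.25 rad) (distance between blue_mark and focus below 0.025 m and angle between the y axis of tile and the x axis of stand, either way round below 0.22 rad and y of lens in the frame of tile below -0.08 m and angle between tile's own z axis and vertical below 0.25 rad and linear speed of tile below 0.04 m/s), for 0.5 s.
4. the tile is lowered fully home in its own slot (underside within 5 mm of the slot floor) while still held (distance of tile from where it was at the start of the episode below 0.015 m and distance of yellow_mark from where it was at the start of the episode below 0.025 m and z of tile in the frame of rack below 0.017 m and contact force between the fingers and tile above 0.5 N), for 0.05 s.
At the end, for the whole second after the job is handed in: the tile stands at rest and released in the slot it came from, the same way round: its underside within 15 mm of where it began and within 5 mm of the slot floor, its yellow mark within 25 mm of where it began, leaning no more than 0.25 rad (distance of tile from where it was at the start of the episode below 0.015 m and distance of yellow_mark from where it was at the start of the episode below 0.025 m and z of tile in the frame of rack below 0.017 m and angle between tile's own z axis and vertical below 0.25 rad and linear speed of tile below 0.02 m/s and contact force between the fingers and tile below 0.1 N); the robot touches nothing.
It fails at once if another tile is moved more than 20 mm (distance of any of green_tile, clay_tile from where it was at the start of the episode above 0.02 m).
It fails at once if a bystander on the table is moved more than 20 mm (distance of any of dish, dish2, pot, bottle, brush, sherd_tray from where it was at the start of the episode above 0.02 m).
It also fails if it takes over 70 s, if anything falls off the work surface, if the arm or the gripper's body presses on something with over 40 N, if the wrist force passes 120 N, or if a joint passes its speed limit or range.

ROBOT

A 7-joint arm with a two-finger parallel gripper is mounted at the origin on the work surface. World frame = base frame: x ahead of the robot, y to its left, z up, the work surface at z = 0. Lengths are in mm, angles in rad, forces in N, time in s.
With the tool pointing down it reaches from about 400 to 875 mm from the base axis. Payload 4.4 kg.
Tool frame: the origin (TCP) lies on the centre line of the jaws, within the pads' length; the fingertips stand 19 mm ahead of it and the grasp point (between the pads) is the TCP; z points along the fingers, y is the line along which they close (so a half turn about z gives the same grasp; the last joint's range is limited). The gripper opens to 85 mm and grips with 20 to 120 N. Pads are 22 mm wide; open, the fingers measure 114 mm over their backs; the gripper's body (76 mm by 85 mm) begins 54 mm behind the grasp point. The pads swing forward as they close: fully open they stand 13 mm farther back than shut.
Start: joints at [1.048, 0.628, 0.038, 1.517, -0.027, 0.996, -0.02], TCP at [286.729, -583.356, 250.313] pointing down, gripper open.
Joint ranges: [-3.06, 3.06], [-0.37, 2.12], [-1.25, 1.32], [0.18, 2.47], [-1.1, 4.24], [0.23, 1.98], [-2.94, 2.94]. Speed limits (rad/s): [2.57, 2.57, 3.14, 3.14, 3.14, 3.14, 3.14].

INTERFACE

Orientations are given as [roll, pitch, yaw] about the fixed x, y, z axes, in that order (R = Rz(yaw) Ry(pitch) Rx(roll)).
In Python, from cell import ctrl, viewer, silhouettes gives the robot as it stands.
- The arm moves only by the shell command python3 -m creep 'ROWS'. ROWS is JSON, a list of rows, each an object with "jaw": the gripper command: -1 is shut, 1 is fully open, values between are in proportion; "xyz": the shift along the tool's x, y, z in mm, a list of three; "angular": the turn, a rotation vector about the tool's x, y, z in rad, a list of three. In form: [{"jaw": jaw, "xyz": [tx, ty, tz], "angular": [rx, ry, rz]}, ...]. A call has 1 to 12 rows; each row is the pose to reach, as a shift and turn from the pose commanded when the call began, along the tool's axes at that moment; what a row does not reach only later rows make up. A row lasts 1/8 s, in which the tool goes at most 62.5 mm and 10.7 degrees, less where a joint would pass 70% of its speed; a pose out of reach is approached as far as the arm can. A call with a gripper value outside its range is refused whole. The fingers move at their own pace and stop on an object; the grip force is fixed at half the most. Time passes only in rows, so rows that repeat a pose let the fingers close. It gives the time, the measured TCP pose, the force, the opening and the grip force at its end, in the units of the state.
- ctrl.read_state(): the state, without advancing time (a new reading comes with each control period).
- viewer.get_image(name): name is "scene" or "top" or "wrist"; returns (picture, depth): 384x512x3 uint8, red, green, blue; 384x512 float32, mm along the optical axis (not along the pixel's ray), 0 where there is no reading.
- viewer.camera_model(name): a dict with "fx", "fy", "cx", "cy" (pixels), "dist" ([k1, k2, p1, p2, k3] as OpenCV has them; the pictures are not rectified), "T" (4x4, takes a point from camera to world coordinates). Camera axes: x right, y down, z forward; pixel columns grow to the right and rows downward; lengths in mm; the calibration is good to about 2 mm. A picture is of the moment at which its call begins: read the wrist's pose just before it. camera_model takes no time and is no camera call; for the wrist camera it gives the pose at the moment of the call.
- ctrl.finish_job(): hands the job in; it is judged then, once.
Trained networks look in the newest picture that a camera, given by its name, has taken for a name from the list of things; names that differ only in an ending like _2 or _b are one class to them, and where a whole thing is asked for, a point or a joint stands for the part that bears it (a point fixed in the world has none). Each returns a list of dicts, best first, with "score" (0 to 1); they miss things now and then, are a little off and sometimes report something else, mostly with a low value. They report only what shows in the picture. A call takes as long as a camera call. They do not tell look-alikes from the thing itself.
- silhouettes(camera, target): "pixels" (384x512 bool, what is visible of it) and "xy" ([column, row] in pixels, amid what is visible of it).
The state is a dict: "clock": time; "qpos": joint angles; "qd": joint speeds; "tau": joint torques, N m; "eef_pos": TCP position; "tool_rot": TCP orientation; "force": force on the tool from outside, world axes, zero at the start; "torque": the same for the moment, N m; "width": finger opening in mm; "gripper_force": force on a finger pad.
Only numpy, scipy, OpenCV 4.12 (cv2) and the standard library are available. Lean on these libraries where they do the work, as an engineer would, in place of code of your own. Each camera call takes 0.05 s, during which the arm holds its last target. There are 200 camera calls.

## Working session

There is one attempt and no reset: what is moved stays moved. The work goes in short steps, Python scripts to look and compute and a shell command to move; the robot and the scene stay as the last step left them, time stands still between calls to the robot, and variables do not carry over. Pictures are saved under pics/ and viewed, at most 10 in all, crops included, and the job is handed in when it is done.

```bash
ls; mkdir -p pics
cat > h.py <<'E'
import numpy as np, cv2
from cell import ctrl, viewer, silhouettes
from scipy.spatial.transform import Rotation as R
def cloud(cam, img_depth, mask):
    m=viewer.camera_model(cam); v,u=np.nonzero(mask&(img_depth>0)); z=img_depth[v,u]
    K=np.array([[m['fx'],0,m['cx']],[0,m['fy'],m['cy']],[0,0,1.]])
    n=cv2.undistortPoints(np.c_[u,v].astype(float)[:,None],K,np.array(m['dist'],float))[:,0]
    P=np.c_[n*z[:,None],z]; T=np.array(m['T']); return P@T[:3,:3].T+T[:3,3], np.c_[u,v]
E
python3 - <<'E'
from h import *
s=ctrl.read_state(); print(s)
ims=[]
for c in ("scene","top"):
    im,d=viewer.get_image(c); cv2.imwrite(f"pics/{c}0.png",im[:,:,::-1]); np.save(f"{c}.npy",d)
    for t in ("tile","rack","stand","green_tile","clay_tile","red_mark","lens","dish","dish2","pot","bottle","brush","sherd_tray"):
        for r in silhouettes(c,t)[:2]:
            P,_=cloud(c,d,r["pixels"])
            print(c,t,round(r["score"],2),np.round(r["xy"]),r["pixels"].sum(),np.round(np.median(P,0)) if len(P) else None, np.round(np.percentile(P,[2,98],axis=0)).tolist() if len(P) else '')
E
```

```text
pics
{'clock': 0.0, 'qpos': array([ 1.04816358,  0.6293465 ,  0.03843007,  1.51835442, -0.02698589,
        0.99627443, -0.02001102]), 'qd': array([-0.00080664,  0.00244091,  0.00085085, -0.00025598, -0.00026429,
        0.00183203,  0.00115186]), 'tau': array([-1.47359260e-04, -5.63386667e+01,  1.22607742e+00, -1.93440467e+01,
        1.09162283e-02,  1.05881039e-02, -1.15003218e-05]), 'eef_pos': array([ 286.49630768, -582.81543497,  249.39292924]), 'tool_rot': array([-3.13972789e+00,  2.91006470e-05,  4.56839351e-01]), 'force': array([-0.00188865, -0.78081542, -0.35456054]), 'torque': array([-0.03982353, -0.03365419, -0.03636908]), 'gripper_force': 0.0, 'width': 85.72364055209589}
scene tile 0.88 [179. 186.] 481 [ 296. -196.   74.] [[256.0, -226.0, 1.0], [332.0, -163.0, 133.0]]
scene tile 0.78 [179. 242.] 287 [ 533. -332.  105.] [[478.0, -341.0, 38.0], [574.0, -320.0, 146.0]]
scene rack 0.65 [194. 243.] 1359 [ 544. -279.   14.] [[457.0, -373.0, 3.0], [590.0, -154.0, 68.0]]
scene stand 0.7 [306. 218.] 2742 [732.  79.  12.] [[526.0, 15.0, 2.0], [814.0, 206.0, 250.0]]
scene clay_tile 
[... 2197 characters left out ...]
 -1.0], [788.0, -194.0, 20.0]]
top dish2 0.89 [255. 228.] 352 [378.  14.   5.] [[338.0, -23.0, -3.0], [415.0, 54.0, 18.0]]
top dish2 0.63 [316. 138.] 333 [ 751. -233.    7.] [[711.0, -269.0, -1.0], [788.0, -194.0, 20.0]]
top pot 0.69 [140. 212.] 360 [453. 474.  75.] [[421.0, 437.0, 2.0], [484.0, 506.0, 148.0]]
top bottle 0.66 [381. 173.] 279 [ 596. -476.   99.] [[575.0, -505.0, 9.0], [632.0, -459.0, 152.0]]
top brush 0.68 [188. 234.] 328 [352. 294.  18.] [[291.0, 270.0, -1.0], [441.0, 322.0, 27.0]]
top brush 0.32 [230. 156.] 2708 [685. 103.  12.] [[522.0, 19.0, 2.0], [791.0, 210.0, 250.0]]
top sherd_tray 0.67 [389. 211.] 1671 [ 446. -533.    8.] [[376.0, -628.0, -1.0], [515.0, -429.0, 34.0]]
```

Run:
```python
from h import *
a=cv2.imread("pics/scene0.png")[120:320,110:410]; b=cv2.imread("pics/top0.png")[110:310,150:450]
cv2.imwrite("pics/both.png",cv2.resize(np.vstack([a,b]),None,fx=1.5,fy=1.5,interpolation=cv2.INTER_CUBIC))
```

```text
(no output)
```

View pics/both.png

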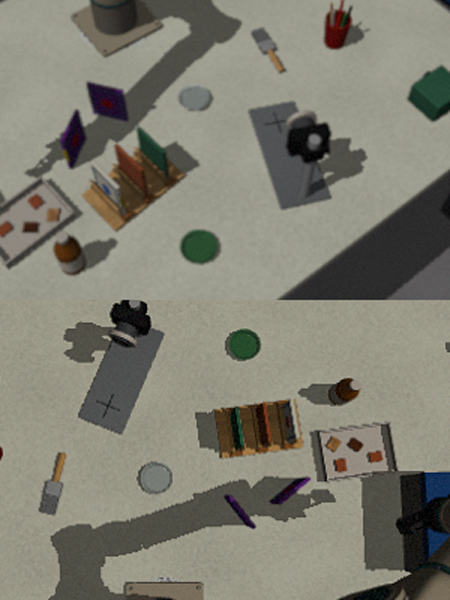

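The picture shows the rack with three tiles at scene px (179,242) white with blue lines, (199,231) clay, (215,222) green, plus two purple look-alikes standing free at scene px (159,214) and (179,186). The white one in the rack's end slot, near (518,-330), fits the description. Next I measure the tile, rack and stand.

Run:
```python
from h import *
for c in ("scene","top"):
    im=cv2.imread(f"pics/{c}0.png"); d=np.load(c+".npy"); full=np.ones(d.shape,bool)
    P,uv=cloud(c,d,full)
    # plate
    hsv=cv2.cvtColor(im,cv2.COLOR_BGR2HSV)[uv[:,1],uv[:,0]]
    m=(abs(P[:,2]-10)<10)&(P[:,0]>480)&(P[:,0]<900)&(P[:,1]>-60)&(P[:,1]<300)&(hsv[:,2]<125)
    mk=np.zeros(d.shape,np.uint8); mk[uv[m][:,1],uv[m][:,0]]=1
    n,l,st,_=cv2.connectedComponentsWithStats(cv2.morphologyEx(mk,cv2.MORPH_OPEN,np.ones((5,5))));k=1+st[1:,4].argmax()
    mm=l[uv[:,1],uv[:,0]]==k
    print(c,"plate",cv2.minAreaRect(P[mm][:,:2].astype(np.float32)),np.median(P[mm],0).round(1))
    dark=mm&(hsv[:,2]<55)
    cr=dark&(P[:,2]<25); print("dark",cr.sum(),np.median(P[cr],0).round(1))
    # camera head top
    h=(P[:,2]>150)&(P[:,0]>550)&(P[:,0]<900)&(P[:,1]>-60)&(P[:,1]<300); print("head",np.median(P[h],0).round(1),h.sum())
    # tile tops in rack
    t=(P[:,2]>125)&(P[:,2]<155)&(P[:,0]>430)&(P[:,0]<620)&(P[:,1]>-370)&(P[:,1]<-140)
    for lo,hi in((-360,-300),(-300,-225),(-225,-150)):
        q=P[t&(P[:,1]>lo)&(P[:,1]<hi)]
        if len(q)>5: print("tile",len(q),q.mean(0).round(1),np.percentile(q[:,0],[2,98]).round(),"slope",np.polyfit(q[:,0],q[:,1],1)[0].round(3))
    w=(P[:,2]>5)&(P[:,2]<75)&(P[:,0]>430)&(P[:,0]<620)&(P[:,1]>-400)&(P[:,1]<-120)
    print("rack",cv2.minAreaRect(P[w][:,:2].astype(np.float32)))
    g=cv2.resize(im[170:290,150:270] if c=="scene" else im[110:230,190:360],None,fx=4,fy=4,interpolation=cv2.INTER_CUBIC)
    cv2.imwrite(f"pics/{c}_c.png",np.clip(g.astype(float)*1.6,0,255))
a=cv2.imread("pics/scene_c.png");b=cv2.imread("pics/top_c.png");b=cv2.resize(b,None,fx=.45,fy=.45)
o=np.zeros((480,480+b.shape[1],3),np.uint8);o[:,:480]=a;o[:b.shape[0],480:]=b;cv2.imwrite("pics/crop1.png",o)
```

```text
scene plate ((650.9443969726562, 88.51738739013672), (126.91973114013672, 329.02227783203125), 54.91997146606445) [652.2  90.5   9.6]
dark 2 [582.1 147.8  14.6]
head [764.   63.4 234.1] 847
tile 103 [ 524.1 -331.5  138.1] [476. 572.] slope 0.125
tile 110 [ 517.7 -264.   137.5] [469. 564.] slope 0.126
tile 110 [ 507.9 -195.   137.8] [460. 554.] slope 0.121
rack ((526.9012451171875, -259.830078125), (186.02101135253906, 277.9394226074219), 0.18368618190288544)
top plate ((668.6375732421875, 113.81440734863281), (134.4215850830078, 314.7715148925781), 66.92628479003906) [644.2 119.6  10.5]
dark 32 [587.1 148.2  11. ]
head [747.5  76.7 239. ] 690
tile 101 [ 520.  -331.7  139.8] [472. 569.] slope 0.121
tile 95 [ 515.1 -261.4  139.8] [466. 563.] slope 0.125
tile 86 [ 501.9 -192.3  141.5] [454. 550.] slope 0.124
rack ((525.5675659179688, -261.08648681640625), (276.9645080566406, 187.08056640625), 89.56537628173828)[ WARN:0@0.996] global loadsave.cpp:1063 imwrite_ Unsupported depth image for selected encoder is fallbacked to CV_8U.
```

View pics/crop1.png

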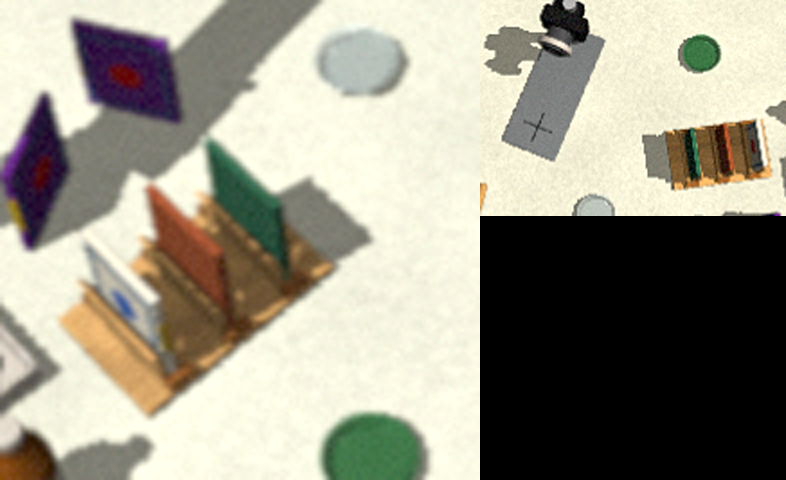

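The crop confirms it: white tile with blue sticker at scene px ~(181,243), yellow strip on its far edge. Tile top is near (522,-331), yaw 0.123. The cross is near (586,148), stand yaw -0.40. Moving above the tile.

```bash
python3 -m creep '[{"jaw":0,"xyz":[322,-122,0],"angular":[0,0,-0.4]},{"jaw":0,"xyz":[322,-122,0],"angular":[0,0,-0.8]},{"jaw":0,"xyz":[322,-122,0],"angular":[0,0,-1.2]},{"jaw":0,"xyz":[322,-122,0],"angular":[0,0,-1.6]},{"jaw":0,"xyz":[322,-122,0],"angular":[0,0,-2.0]},{"jaw":0,"xyz":[322,-122,0],"angular":[0,0,-2.0]},{"jaw":0,"xyz":[322,-122,0],"angular":[0,0,-2.0]},{"jaw":0,"xyz":[322,-122,0],"angular":[0,0,-2.0]},{"jaw":0,"xyz":[322,-122,0],"angular":[0,0,-2.0]},{"jaw":0,"xyz":[322,-122,0],"angular":[0,0,-2.0]},{"jaw":0,"xyz":[322,-122,0],"angular":[0,0,-2.0]},{"jaw":0,"xyz":[322,-122,0],"angular":[0,0,-2.0]}]'
python3 -m creep '[{"jaw":0,"xyz":[0,0,0],"angular":[0,0,-0.81]},{"jaw":0,"xyz":[0,0,0],"angular":[0,0,-0.81]},{"jaw":0,"xyz":[0,0,0],"angular":[0,0,-0.81]},{"jaw":0,"xyz":[0,0,0],"angular":[0,0,-0.81]},{"jaw":0,"xyz":[0,0,0],"angular":[0,0,-0.81]},{"jaw":0,"xyz":[0,0,0],"angular":[0,0,-0.81]},{"jaw":0,"xyz":[0,0,0],"angular":[0,0,-0.81]}]'
cat > near.py <<'E'
from h import *
import sys
s=ctrl.read_state(); print(s['clock'],s['eef_pos'].round(1),s['tool_rot'].round(3),s['qpos'].round(2),s['width'])
im,d=viewer.get_image("wrist"); cv2.imwrite(f"pics/{sys.argv[1]}.png",im[:,:,::-1])
P,uv=cloud("wrist",d,np.ones(d.shape,bool))
t=(P[:,2]>125)&(P[:,2]<155)&(abs(P[:,0]-522)<90)
for lo,hi in((-355,-305),(-290,-230)):
    q=P[t&(P[:,1]>lo)&(P[:,1]<hi)]
    if len(q)>20: print(len(q),q.mean(0).round(1),np.percentile(q,[1,99],axis=0).round(1).tolist(),np.polyfit(q[:,0],q[:,1],1)[0].round(3),cv2.minAreaRect(q[:,:2].astype(np.float32)))
E
python3 near.py w1
```

```text
clock: 2.9
eef_pos: [521.8, -332.1, 250.2]
tool_rot: [3.141, -0.0, 2.455]
force: [0.0, -0.1, -0.6]
width: 42.9
gripper_force: 0.0
clock: 3.78
eef_pos: [521.9, -331.9, 250.3]
tool_rot: [-3.141, -0.0, -3.019]
force: [0.1, 0.4, 1.1]
width: 42.8
gripper_force: 0.0
3.775 [ 521.9 -331.9  250.3] [-3.141 -0.    -3.019] [ 0.95  0.67 -0.72  1.6   0.49  1.06  1.78] 42.764889219093476
1936 [ 517.2 -332.8  141.7] [[472.3, -342.2, 131.5], [569.2, -322.7, 144.0]] 0.124 ((521.4541015625, -332.2955322265625), (99.43278503417969, 11.067138671875), 6.910533428192139)
2513 [ 511.3 -264.9  139.6] [[465.9, -273.5, 125.6], [562.7, -254.2, 143.8]] 0.124 ((515.2110595703125, -262.91070556640625), (100.09440612792969, 10.67176628112793), 7.022619724273682)
```

```bash
python3 -m creep '[{"jaw":0,"xyz":[0,0,50],"angular":[0,0,0]},{"jaw":0,"xyz":[0,0,95],"angular":[0,0,0]},{"jaw":0,"xyz":[0,0,127],"angular":[0,0,0]},{"jaw":0,"xyz":[0,0,127],"angular":[0,0,0]},{"jaw":-1,"xyz":[0,0,127],"angular":[0,0,0]},{"jaw":-1,"xyz":[0,0,127],"angular":[0,0,0]},{"jaw":-1,"xyz":[0,0,127],"angular":[0,0,0]},{"jaw":-1,"xyz":[0,0,127],"angular":[0,0,0]},{"jaw":-1,"xyz":[0,0,127],"angular":[0,0,0]},{"jaw":-1,"xyz":[0,0,127],"angular":[0,0,0]}]'
```

```text
clock: 5.08
eef_pos: [523.2, -332.0, 125.3]
tool_rot: [-3.14, 0.003, -3.017]
force: [-0.4, 0.5, 7.3]
width: 9.5
gripper_force: 59.8
```

```bash
python3 -m creep '[{"jaw":-1,"xyz":[0,0,-15],"angular":[0,0,0]},{"jaw":-1,"xyz":[0,0,-40],"angular":[0,0,0]},{"jaw":-1,"xyz":[0,0,-70],"angular":[0,0,0]},{"jaw":-1,"xyz":[0,0,-100],"angular":[0,0,0]},{"jaw":-1,"xyz":[0,0,-130],"angular":[0,0,0]},{"jaw":-1,"xyz":[0,0,-160],"angular":[0,0,0]},{"jaw":-1,"xyz":[0,0,-167],"angular":[0,0,0]},{"jaw":-1,"xyz":[0,0,-167],"angular":[0,0,0]}]'; python3 -c "
from h import *
s=ctrl.read_state();print(s['qpos'].round(2),s['force'],s['width'])
im,d=viewer.get_image('scene');cv2.imwrite('pics/lift.png',cv2.resize(im[150:330,120:340,::-1],None,fx=3,fy=3))"
```

```text
clock: 6.08
eef_pos: [521.5, -331.9, 290.2]
tool_rot: [-3.141, -0.0, -3.017]
force: [0.8, -0.4, -3.0]
width: 9.5
gripper_force: 58.6
[ 0.96  0.63 -0.75  1.55  0.46  1.14  1.81] [ 0.76644748 -0.3626275  -3.01023866] 9.506709507127601
```

View pics/lift.png

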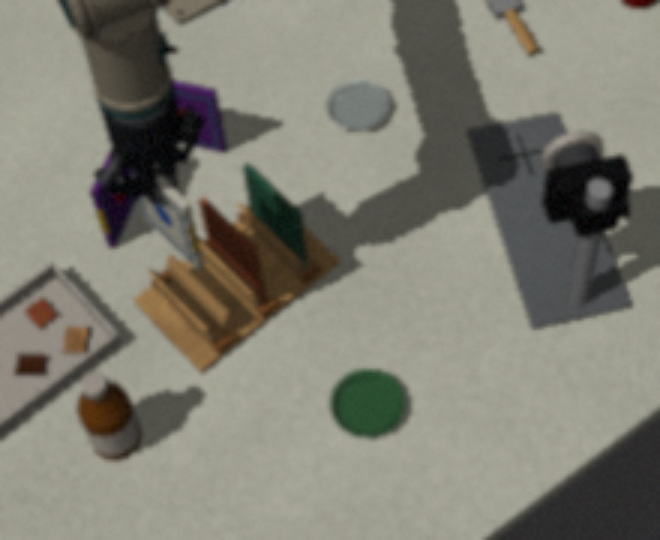

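The tile is out and upright in the gripper (crop px ~(175,225)), slot empty. Now to the red view.

```bash
python3 -m creep '[{"jaw":-1,"xyz":[-6,24,0],"angular":[0,0,0.12]},{"jaw":-1,"xyz":[-16,63,0],"angular":[0,0,0.3]},{"jaw":-1,"xyz":[-28,110,0],"angular":[0,0,0.48]},{"jaw":-1,"xyz":[-40,158,0],"angular":[0,0,0.66]},{"jaw":-1,"xyz":[-52,206,0],"angular":[0,0,0.84]},{"jaw":-1,"xyz":[-64,254,0],"angular":[0,0,1.02]},{"jaw":-1,"xyz":[-76,302,0],"angular":[0,0,1.2]},{"jaw":-1,"xyz":[-88,350,0],"angular":[0,0,1.38]},{"jaw":-1,"xyz":[-100,398,0],"angular":[0,0,1.56]},{"jaw":-1,"xyz":[-110,436,0],"angular":[0,0,1.74]},{"jaw":-1,"xyz":[-117,463,0],"angular":[0,0,1.92]},{"jaw":-1,"xyz":[-119,471,0],"angular":[0,0,2.09]}]'
python3 -m creep '[{"jaw":-1,"xyz":[0,0,10],"angular":[0,0,0]},{"jaw":-1,"xyz":[0,0,22],"angular":[0,0,0]},{"jaw":-1,"xyz":[0,0,30],"angular":[0,0,0]},{"jaw":-1,"xyz":[0,0,33],"angular":[0,0,0]},{"jaw":-1,"xyz":[0,0,33],"angular":[0,0,0]}]'
cat > chk.py <<'E'
from h import *
import sys
s=ctrl.read_state(); print(s['clock'],s['eef_pos'].round(1),s['tool_rot'].round(3),s['qpos'].round(2))
for c in("scene","top"):
    im,d=viewer.get_image(c); cv2.imwrite(f"pics/{c}_{sys.argv[1]}.png",im[:,:,::-1])
    for r in silhouettes(c,"tile")[:2]:
        P,_=cloud(c,d,r["pixels"])
        print(c,round(r["score"],2),np.round(r["xy"]),r["pixels"].sum(),np.percentile(P,[2,50,98],axis=0).round().tolist())
a=cv2.imread(f"pics/scene_{sys.argv[1]}.png")[130:290,220:380];b=cv2.imread(f"pics/top_{sys.argv[1]}.png")[90:250,150:310]
cv2.imwrite(f"pics/v_{sys.argv[1]}.png",cv2.resize(np.hstack([a,b]),None,fx=2.5,fy=2.5,interpolation=cv2.INTER_CUBIC))
E
python3 chk.py red
```

```text
clock: 7.62
eef_pos: [580.0, 153.2, 288.5]
tool_rot: [-3.138, 0.001, 1.175]
force: [-0.7, -0.6, -3.1]
width: 9.4
gripper_force: 58.7
clock: 8.25
eef_pos: [581.2, 149.9, 257.1]
tool_rot: [-3.141, 0.0, 1.177]
force: [0.3, 0.0, -3.1]
width: 9.0
gripper_force: 58.7
8.25 [581.2 149.9 257.1] [-3.141  0.     1.177] [-0.16  0.56 -0.23  1.65  0.15  0.95 -0.83]
scene 0.95 [294. 169.] 513 [[561.0, 102.0, 153.0], [581.0, 138.0, 208.0], [603.0, 193.0, 275.0]]
scene 0.7 [180. 187.] 456 [[259.0, -226.0, 9.0], [296.0, -197.0, 77.0], [333.0, -168.0, 134.0]]
top 0.76 [343. 236.] 183 [[312.0, -367.0, -0.0], [345.0, -324.0, 104.0], [375.0, -288.0, 135.0]]
top 0.74 [326. 196.] 163 [[465.0, -270.0, 46.0], [506.0, -260.0, 114.0], [555.0, -252.0, 148.0]]
```

View pics/v_red.png

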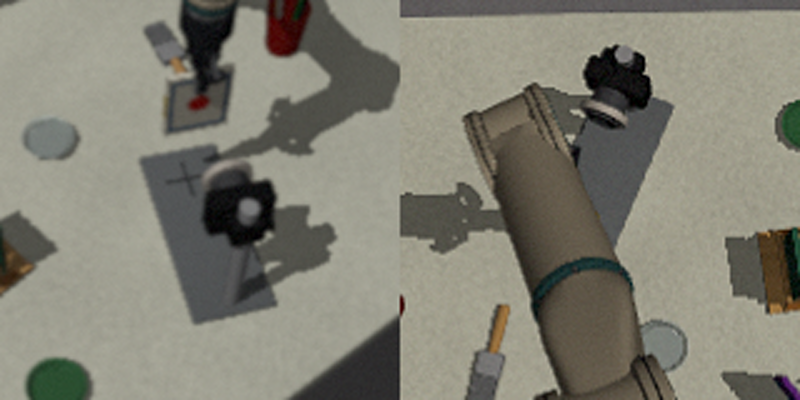

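Left half: the red mark (crop px (200,103)) faces the lens above the cross (185,178), tile upright. Hold, then yellow.

```bash
python3 -m creep '[{"jaw":-1,"xyz":[0,0,0],"angular":[0,0,0]},{"jaw":-1,"xyz":[0,0,0],"angular":[0,0,0]},{"jaw":-1,"xyz":[0,0,0],"angular":[0,0,0]},{"jaw":-1,"xyz":[0,0,0],"angular":[0,0,0]},{"jaw":-1,"xyz":[0,0,0],"angular":[0,0,0]},{"jaw":-1,"xyz":[0,0,0],"angular":[0,0,0]},{"jaw":-1,"xyz":[0,0,0],"angular":[0,0,0]},{"jaw":-1,"xyz":[0,0,0],"angular":[0,0,0]},{"jaw":-1,"xyz":[0,0,0],"angular":[0,0,0]},{"jaw":-1,"xyz":[0,0,0],"angular":[0,0,0]}]'
python3 -m creep '[{"jaw":-1,"xyz":[0,-10,0],"angular":[0,0,-0.08]},{"jaw":-1,"xyz":[0,-25,0],"angular":[0,0,-0.24]},{"jaw":-1,"xyz":[0,-38,0],"angular":[0,0,-0.4]},{"jaw":-1,"xyz":[0,-45,0],"angular":[0,0,-0.57]},{"jaw":-1,"xyz":[0,-45,0],"angular":[0,0,-0.75]},{"jaw":-1,"xyz":[0,-45,0],"angular":[0,0,-0.93]},{"jaw":-1,"xyz":[0,-45,0],"angular":[0,0,-1.11]},{"jaw":-1,"xyz":[0,-45,0],"angular":[0,0,-1.28]},{"jaw":-1,"xyz":[0,-45,0],"angular":[0,0,-1.42]},{"jaw":-1,"xyz":[0,-45,0],"angular":[0,0,-1.52]},{"jaw":-1,"xyz":[0,-45,0],"angular":[0,0,-1.57]},{"jaw":-1,"xyz":[0,-45,0],"angular":[0,0,-1.57]}]'
python3 chk.py yel
```

```text
clock: 9.7
eef_pos: [581.2, 150.3, 257.3]
tool_rot: [-3.142, -0.0, 1.177]
force: [-0.4, -0.1, -2.3]
width: 9.3
gripper_force: 58.7
clock: 11.2
eef_pos: [539.7, 167.3, 257.3]
tool_rot: [-3.142, 0.0, 2.746]
force: [-0.2, -0.5, -1.9]
width: 9.0
gripper_force: 58.8
11.2 [539.7 167.3 257.3] [-3.142  0.     2.746] [ 0.07  0.57 -0.66  1.74  0.41  0.98  0.43]
scene 0.91 [180. 185.] 493 [[238.0, -227.0, -1.0], [294.0, -196.0, 74.0], [332.0, -143.0, 132.0]]
scene 0.6 [295. 162.] 272 [[420.0, 142.0, -2.0], [556.0, 154.0, 204.0], [585.0, 307.0, 276.0]]
top 0.69 [343. 240.] 161 [[313.0, -355.0, 11.0], [342.0, -322.0, 103.0], [372.0, -289.0, 137.0]]
top 0.41 [313. 252.] 136 [[255.0, -224.0, 2.0], [291.0, -195.0, 125.0], [329.0, -165.0, 136.0]]
```

View pics/v_yel.png

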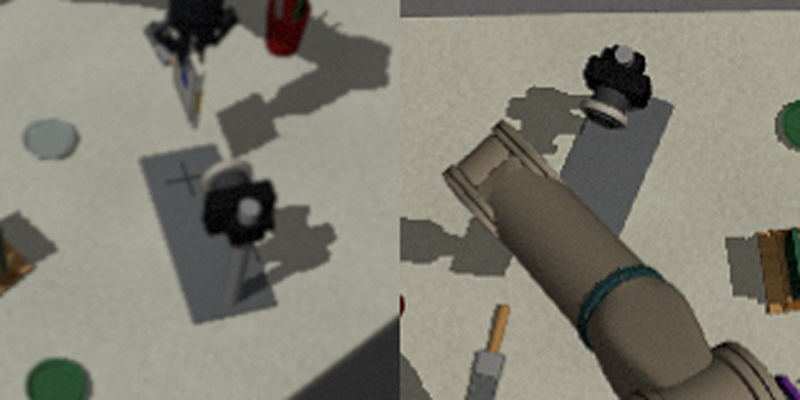

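The yellow edge (crop px (197,100)) faces the lens above the cross. Hold, then blue.

```bash
python3 -m creep '[{"jaw":-1,"xyz":[0,0,0],"angular":[0,0,0]},{"jaw":-1,"xyz":[0,0,0],"angular":[0,0,0]},{"jaw":-1,"xyz":[0,0,0],"angular":[0,0,0]},{"jaw":-1,"xyz":[0,0,0],"angular":[0,0,0]},{"jaw":-1,"xyz":[0,0,0],"angular":[0,0,0]},{"jaw":-1,"xyz":[0,0,0],"angular":[0,0,0]},{"jaw":-1,"xyz":[0,0,0],"angular":[0,0,0]},{"jaw":-1,"xyz":[0,0,0],"angular":[0,0,0]},{"jaw":-1,"xyz":[0,0,0],"angular":[0,0,0]},{"jaw":-1,"xyz":[0,0,0],"angular":[0,0,0]}]'
python3 -m creep '[{"jaw":-1,"xyz":[0,0,0],"angular":[0,0,-0.08]},{"jaw":-1,"xyz":[0,0,0],"angular":[0,0,-0.24]},{"jaw":-1,"xyz":[0,0,0],"angular":[0,0,-0.4]},{"jaw":-1,"xyz":[0,0,0],"angular":[0,0,-0.57]},{"jaw":-1,"xyz":[0,0,0],"angular":[0,0,-0.75]},{"jaw":-1,"xyz":[-5,0,0],"angular":[0,0,-0.93]},{"jaw":-1,"xyz":[-15,0,0],"angular":[0,0,-1.11]},{"jaw":-1,"xyz":[-27,0,0],"angular":[0,0,-1.28]},{"jaw":-1,"xyz":[-38,0,0],"angular":[0,0,-1.42]},{"jaw":-1,"xyz":[-45,0,0],"angular":[0,0,-1.52]},{"jaw":-1,"xyz":[-45,0,0],"angular":[0,0,-1.57]},{"jaw":-1,"xyz":[-45,0,0],"angular":[0,0,-1.57]}]'
python3 chk.py blu
```

```text
clock: 12.65
eef_pos: [539.6, 167.6, 257.3]
tool_rot: [-3.142, 0.0, 2.747]
force: [0.3, 0.2, -3.0]
width: 9.4
gripper_force: 58.8
clock: 14.15
eef_pos: [581.2, 150.0, 257.1]
tool_rot: [3.141, -0.0, -1.967]
force: [0.0, 0.7, -3.2]
width: 9.2
gripper_force: 58.7
14.15 [581.2 150.  257.1] [ 3.141 -0.    -1.967] [ 0.3   0.75 -1.06  1.64  0.7   1.18  1.81]
scene 0.92 [180. 188.] 439 [[258.0, -226.0, 7.0], [296.0, -198.0, 76.0], [332.0, -170.0, 134.0]]
scene 0.82 [163. 211.] 413 [[317.0, -367.0, -0.0], [349.0, -329.0, 74.0], [377.0, -286.0, 134.0]]
top 0.69 [349. 233.] 122 [[320.0, -377.0, -3.0], [353.0, -338.0, 126.0], [377.0, -189.0, 730.0]]
```

View pics/v_blu.png

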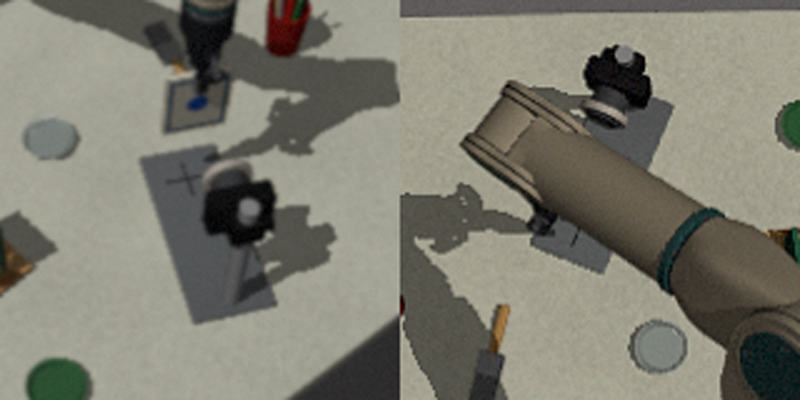

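Blue mark (crop px (197,103)) faces the lens above the cross. Hold, raise, and carry back above the slot.

```bash
python3 -m creep '[{"jaw":-1,"xyz":[0,0,0],"angular":[0,0,0]},{"jaw":-1,"xyz":[0,0,0],"angular":[0,0,0]},{"jaw":-1,"xyz":[0,0,0],"angular":[0,0,0]},{"jaw":-1,"xyz":[0,0,0],"angular":[0,0,0]},{"jaw":-1,"xyz":[0,0,0],"angular":[0,0,0]},{"jaw":-1,"xyz":[0,0,0],"angular":[0,0,0]},{"jaw":-1,"xyz":[0,0,0],"angular":[0,0,0]},{"jaw":-1,"xyz":[0,0,0],"angular":[0,0,0]},{"jaw":-1,"xyz":[0,0,-10],"angular":[0,0,0]},{"jaw":-1,"xyz":[0,0,-25],"angular":[0,0,0]},{"jaw":-1,"xyz":[0,0,-33],"angular":[0,0,0]},{"jaw":-1,"xyz":[0,0,-33],"angular":[0,0,0]}]'
python3 -m creep '[{"jaw":-1,"xyz":[23,-6,0],"angular":[0,0,0.05]},{"jaw":-1,"xyz":[65,-18,0],"angular":[0,0,0.14]},{"jaw":-1,"xyz":[111,-31,0],"angular":[0,0,0.24]},{"jaw":-1,"xyz":[157,-44,0],"angular":[0,0,0.34]},{"jaw":-1,"xyz":[203,-57,0],"angular":[0,0,0.45]},{"jaw":-1,"xyz":[249,-70,0],"angular":[0,0,0.56]},{"jaw":-1,"xyz":[295,-83,0],"angular":[0,0,0.67]},{"jaw":-1,"xyz":[341,-96,0],"angular":[0,0,0.78]},{"jaw":-1,"xyz":[387,-109,0],"angular":[0,0,0.88]},{"jaw":-1,"xyz":[430,-121,0],"angular":[0,0,0.97]},{"jaw":-1,"xyz":[458,-128,0],"angular":[0,0,1.03]},{"jaw":-1,"xyz":[468,-131,0],"angular":[0,0,1.05]}]'
python3 -m creep '[{"jaw":-1,"xyz":[0,0,0],"angular":[0,0,0]},{"jaw":-1,"xyz":[0,0,0],"angular":[0,0,0]}]'
python3 - <<'E'
from h import *
s=ctrl.read_state(); print(s['qpos'].round(2))
im,d=viewer.get_image("wrist"); cv2.imwrite("pics/w2.png",im[:,:,::-1])
P,uv=cloud("wrist",d,np.ones(d.shape,bool))
q=P[(P[:,2]>278-110)&(P[:,2]<315)&(abs(P[:,0]-522)<70)&(abs(P[:,1]+332)<25)]
hi=q[q[:,2]>297]; print(len(q),len(hi),np.percentile(q,[1,99],axis=0).round(1))
for lo,h2 in((160,290),(290,300),(300,310)):
    z=q[(q[:,2]>lo)&(q[:,2]<h2)]; print(lo,len(z),np.percentile(z,[2,50,98],axis=0).round(1).tolist() if len(z) else '')
for lo,h2 in((-290,-230),(-220,-160)):
    z=P[(P[:,2]>125)&(P[:,2]<155)&(abs(P[:,0]-510)<80)&(P[:,1]>lo)&(P[:,1]<h2)]
    if len(z): print(lo,len(z),z.mean(0).round(1),cv2.minAreaRect(z[:,:2].astype(np.float32)))
E
```

```text
clock: 15.85
eef_pos: [581.5, 150.6, 291.5]
tool_rot: [-3.14, 0.001, -1.967]
force: [-0.2, 0.5, -2.8]
width: 9.4
gripper_force: 58.8
clock: 17.35
eef_pos: [521.0, -333.4, 289.8]
tool_rot: [3.141, -0.001, -3.019]
force: [0.5, 0.5, -2.9]
width: 9.4
gripper_force: 58.7
clock: 17.6
eef_pos: [522.5, -329.5, 290.6]
tool_rot: [3.14, 0.001, -3.012]
force: [0.3, -0.5, -2.7]
width: 9.2
gripper_force: 58.8
[ 1.01  0.67 -0.86  1.55  0.53  1.18  1.75]
9339 7372 [[ 471.1 -349.3  212.1]
 [ 547.7 -314.5  314.4]]
160 1359 [[471.0, -348.6, 190.1], [509.6, -337.1, 280.3], [517.4, -314.9, 289.6]]
290 998 [[471.2, -349.0, 290.3], [512.0, -336.9, 296.1], [517.6, -314.4, 299.8]]
300 6517 [[471.9, -342.0, 301.2], [509.9, -332.9, 307.6], [547.0, -322.5, 309.5]]
-290 1816 [ 511.6 -264.9  139.9] ((514.9700927734375, -263.1751708984375), (99.51007080078125, 10.469198226928711), 7.243446350097656)
-220 2400 [ 500.7 -196.5  138.5] ((504.12017822265625, -193.55918884277344), (100.30329132080078, 12.339179039001465), 7.280208587646484)
```

View pics/w2.png

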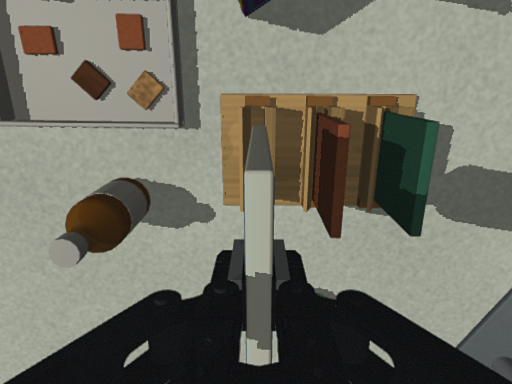

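The tile hangs straight in the jaws above its slot (top edge at px (258,260)), the other tiles unmoved. Lower to just above the mouth, check, then go in.

```bash
python3 -m creep '[{"jaw":-1,"xyz":[0,0,20],"angular":[0,0,0]},{"jaw":-1,"xyz":[0,0,50],"angular":[0,0,0]},{"jaw":-1,"xyz":[0,0,80],"angular":[0,0,0]},{"jaw":-1,"xyz":[0,0,98],"angular":[0,0,0]},{"jaw":-1,"xyz":[0,0,102],"angular":[0,0,0]},{"jaw":-1,"xyz":[0,0,102],"angular":[0,0,0]},{"jaw":-1,"xyz":[0,0,102],"angular":[0,0,0]},{"jaw":-1,"xyz":[0,0,102],"angular":[0,0,0]}]'
```

```text
clock: 18.65
eef_pos: [522.1, -332.3, 189.2]
tool_rot: [-3.141, 0.001, -3.017]
force: [-1.1, 0.3, -2.5]
width: 9.0
gripper_force: 58.6
```

Position is within 1 mm; lower in slowly.

```bash
python3 -m creep '[{"jaw":-1,"xyz":[0,0,8],"angular":[0,0,0]},{"jaw":-1,"xyz":[0,0,16],"angular":[0,0,0]},{"jaw":-1,"xyz":[0,0,24],"angular":[0,0,0]},{"jaw":-1,"xyz":[0,0,32],"angular":[0,0,0]},{"jaw":-1,"xyz":[0,0,40],"angular":[0,0,0]},{"jaw":-1,"xyz":[0,0,48],"angular":[0,0,0]},{"jaw":-1,"xyz":[0,0,54],"angular":[0,0,0]},{"jaw":-1,"xyz":[0,0,58],"angular":[0,0,0]},{"jaw":-1,"xyz":[0,0,61],"angular":[0,0,0]},{"jaw":-1,"xyz":[0,0,61],"angular":[0,0,0]},{"jaw":-1,"xyz":[0,0,61],"angular":[0,0,0]}]'
```

```text
clock: 20.02
eef_pos: [521.8, -332.1, 127.6]
tool_rot: [-3.141, 0.0, -3.016]
force: [-1.1, 0.0, -1.9]
width: 9.2
gripper_force: 58.8
```

```bash
python3 -m creep '[{"jaw":-1,"xyz":[0,0,1.5],"angular":[0,0,0]},{"jaw":-1,"xyz":[0,0,3],"angular":[0,0,0]},{"jaw":-1,"xyz":[0,0,4],"angular":[0,0,0]},{"jaw":-1,"xyz":[0,0,4],"angular":[0,0,0]},{"jaw":-1,"xyz":[0,0,4],"angular":[0,0,0]}]'
```

```text
clock: 20.65
eef_pos: [521.8, -332.2, 125.4]
tool_rot: [-3.14, 0.0, -3.017]
force: [-4.5, 0.9, 10.3]
width: 9.2
gripper_force: 61.0
```

Floor contact, at the same height as when gripped. Release and withdraw.

```bash
python3 -m creep '[{"jaw":-1,"xyz":[0,0,0],"angular":[0,0,0]},{"jaw":-0.3,"xyz":[0,0,-1],"angular":[0,0,0]},{"jaw":0,"xyz":[0,0,-1],"angular":[0,0,0]},{"jaw":0,"xyz":[0,0,-1],"angular":[0,0,0]},{"jaw":0,"xyz":[0,0,-1],"angular":[0,0,0]},{"jaw":0,"xyz":[0,0,-1],"angular":[0,0,0]},{"jaw":0,"xyz":[0,0,-20],"angular":[0,0,0]},{"jaw":0,"xyz":[0,0,-50],"angular":[0,0,0]},{"jaw":0,"xyz":[0,0,-90],"angular":[0,0,0]},{"jaw":0,"xyz":[0,0,-127],"angular":[0,0,0]},{"jaw":0,"xyz":[0,0,-127],"angular":[0,0,0]},{"jaw":0,"xyz":[0,0,-127],"angular":[0,0,0]}]'; python3 near.py w3
```

```text
clock: 22.15
eef_pos: [521.3, -332.1, 250.6]
tool_rot: [-3.141, -0.0, -3.016]
force: [0.3, 0.5, -0.5]
width: 42.6
gripper_force: 0.0
22.15 [ 521.3 -332.1  250.6] [-3.141 -0.    -3.016] [ 1.    0.7  -0.84  1.6   0.57  1.1   1.72] 42.58228486550419
1934 [ 515.2 -333.7  140.9] [[470.4, -343.2, 131.1], [567.4, -323.8, 143.1]] 0.125 ((519.6851806640625, -333.17657470703125), (99.66730499267578, 11.188467025756836), 6.9723968505859375)
2474 [ 510.9 -264.8  139.1] [[465.4, -273.3, 125.5], [562.4, -253.9, 143.1]] 0.124 ((514.3997192382812, -262.7587585449219), (99.287353515625, 10.735496520996094), 7.383873462677002)
```

View pics/w3.png

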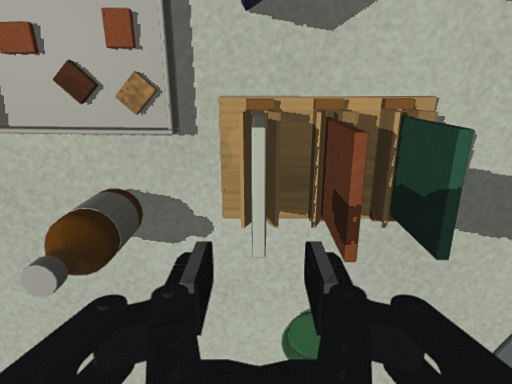

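The white tile (px (258,185)) stands home in its slot, within 2 mm of where it began, and the gripper is clear.

```bash
python3 -c "
from cell import ctrl
print(ctrl.finish_job())"
```

```text
the job is handed in; nothing more can be done
None
```

I showed the red, yellow and blue marks to the camera in that order, put the tile back fully home in its own slot (within 2 mm of where it began), and handed the job in at about 22 s of the 70 s allowed; no verdict came back.

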